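# Cock the peeling arm, run the apple up, trip the catch

## Robot

A 7-joint arm with a two-finger parallel gripper is mounted at the origin on the work surface. World frame = base frame: x ahead of the robot, y to its left, z up, the work surface at z = 0. Lengths are in m, angles in rad, forces in N, time in s.
With the tool pointing down it reaches from about 0.425 to 0.925 m from the base axis. Payload 6.8 kg.
Tool frame: the origin (TCP) lies midway between the tips of the shut fingers; the grasp point (between the pads) lies r.grip_point_offset behind it (r.grip_point_offset is the distance from the TCP to the grasp point, in m); z points along the fingers, y is the direction in which the jaws open and shut (so a half turn about z gives the same grasp; the last joint's range is limited). The gripper opens to 85 mm and grips with 20 to 120 N. Pads are 22 mm wide; open, the fingers measure 114 mm over their backs; the gripper's body (76 mm by 85 mm) begins 54 mm behind the grasp point. The pads swing forward as they close: fully open they stand 13 mm farther back than shut.
Start: joints at [-1.255, 0.477, 0.022, 1.555, -0.011, 1.109, -0.083], TCP at [0.278, 0.615, 0.231] pointing down, gripper open.
Joint ranges: [-2.96, 2.96], [-0.34, 2.1], [-1.41, 1.46], [0.24, 2.44], [-1.37, 4.51], [0.17, 1.92], [-2.96, 2.96]. Speed limits (rad/s): [2.39, 2.39, 3.14, 3.14, 3.14, 3.14, 3.14].

## Interface

Orientations are given as a rotation vector (axis times angle).
In Python, from bench import r gives the robot as it stands. The module is installed in compiled form; this text tells all that it offers.
- The arm moves only by the tool play_rows, never from a script. Its argument "deltas" is a list of rows, each a list of 3 entries, a list of its own where there are three numbers: the finger opening in mm, from 0 to 85.4, then the shift along the tool's x, y, z in mm, then the turn, a rotation vector about the tool's x, y, z in rad. A call has 1 to 8 rows; each row is the pose to reach, as a shift and turn from the pose measured when the call began, along the tool's axes at that moment; what a row does not reach only later rows make up. A row lasts 1/8 s, in which the tool goes at most 62.5 mm and 10.7 degrees, less where a joint would pass 70% of its speed; a pose out of reach is approached as far as the arm can. A call with a gripper value outside its range is refused whole. The fingers move at their own pace and stop on an object; "squeeze" is the grip in N (left out, the last holds). Time passes only in rows, so rows that repeat a pose let the fingers close. It gives the time, the measured TCP pose, the force and the opening at its end, in the units of the state.
- r.get_obs(): the state, without advancing time (a new reading comes with each control period).
- r.grab_frame(name): name is "scene" or "top" or "wrist"; returns (picture, depth): 384x512x3 uint8, red, green, blue; 384x512 float32, m along the optical axis (not along the pixel's ray), 0 where there is no reading.
- r.camera_model(name): a dict with "mtx" (3x3 intrinsics, pixels), "rvec" (rotation vector, rad) and "tvec" (3), from world to camera coordinates, as OpenCV has them; the wrist camera has in their place "T_tool_cam" (4x4, takes a point from camera to tool coordinates, whose origin is the TCP and whose axes are the flange's). Camera axes: x right, y down, z forward; pixel columns grow to the right and rows downward; lengths in m; the calibration is good to about 2 mm. The wrist camera is an equidistant fisheye: a pixel r from the principal point sees the ray r / f radians off the axis. A picture is of the moment at which its call begins: read the wrist's pose just before it. camera_model takes no time and is no camera call.
- r.hand_in(): hands the job in, once; it reports no verdict.
The state is a dict: "clock": time; "joints": joint angles; "qvel": joint speeds; "tau": joint torques, N m; "tcp_pos": TCP position; "orientation": TCP orientation; "contact_force": force on the tool from outside, world axes, zero at the start; "moment": the same for the moment, N m; "grip_width": finger opening in m.
Only numpy, scipy, OpenCV 4.12 (cv2) and the standard library are available. Lean on these libraries where they do the work, as an engineer would, in place of code of your own. Each camera call takes 0.05 s, during which the arm holds its last target. There are 200 camera calls.

## Task

Get the apple peeler ready to peel: swing the sprung peeling arm back by its upright handle until its catch holds it by itself (easing it only just past the click, never forcing it hard against its rubber stop). With the arm held back, push the screw shaft in by its crank handle until the apple rests against the coring tube, without ramming it, then press the thumb tab of the catch so that the arm springs in onto the apple. Leave the things lying around where they are.

Things in the scene. Friction and masses are not known exactly. Their poses are not given: they have to be found in the camera images.
- peeler: Bench apple peeler on a grey base plate (165 x 360 mm, top 22 mm up), fixed to the table. Origin on the table below the spindle. Own y: along the level spindle (shaft, fork, apple, coring tube; its axis 105 mm up at own x = 0) from the crank end (-y) to the coring tube and the catch (+y). Own x: from the spindle towards the peeling arm's side. z up.
- apple: Apple, 66 mm across, already stuck on the fork of the screw shaft; origin at its centre. It moves with the shaft. While the peeling arm is sprung in, the arm bars the apple's way to the coring tube.
- corer: Fixed coring tube of bright steel, 22 mm across, on the spindle axis; origin at the centre of its open end, which faces the apple. The apple is home when it touches this end (its centre is then 33 mm short of it). Pressing the two together with more than 25 N spoils the apple.
- pull_grip: Upright black round handle, 17 mm across, 56 mm tall (37 mm below to 19 mm above its origin, which is 150 mm above the table), on the peeling arm, 90 mm from the axis of the arm's post. Taken from above and drawn round the post. The pull needed grows from about 3 N to about 7 N.
- post_axis (a point): Point on the upright axis of the post on which the peeling arm swings, 150 mm above the table (level with the origin of pull_grip; the post and hub themselves end at 113 mm).
- parer (a joint): Angle of the sprung peeling arm about its post, rad: 0 = fully in, no apple there; about 0.30 = blade resting on the apple; grows counter-clockwise from above as it is drawn back (handle away from the spindle). Let go uncaught, it flies in. The catch takes it somewhere from 0.75 to 1.25, unknown beforehand (its stud is adjustable); 0.035 rad (3 mm at the handle) later it meets the rubber stop.
- buffer (a joint): Squash, m, of the rubber stop (small black block near the post) that ends the arm's swing. 0 = untouched. It is stiff: each mm of squash takes 10 N at the stop or 6 N at the handle, and 1.6 mm of handle travel. More than 0.002 m counts as forcing (about 12 N at the handle on top of the spring's pull).
- catch (a joint): Angle of the catch, a small steel rocking lever, rad. 0 = down. As the arm is drawn back, its stud lifts the catch to about 0.30 over the last 0.4 rad of arm travel; it snaps back to 0 when the arm is caught. Pressing the thumb tab also raises it, with about 4 N: the arm is let go at 0.2 to 0.35 (8 to 14 mm down at the tab); full travel 0.45 (18 mm).
- tab_top (a point): Centre of the top of the catch's thumb tab, a ribbed steel plate 34 mm (own x of the peeler) by 30 mm, level, 120 mm above the table at rest, at the coring-tube end of the machine. Pressed straight down.
- shaft (a joint): How far the screw shaft has been pushed in along the peeler's own +y, m (0 = drawn fully out; starts between 0 and 0.012). It slides freely against about 3 N of friction, its half nut being lifted, and stays where it is left. The apple meets the coring tube at 0.065.
- crank_grip (a point): Middle of the wooden crank handle, round, 22 mm across, 66 mm long, level along the peeler's own y, on the end of the 80 mm crank, which points roughly to own -x. 85 to 135 mm above the table. Taken from above, pushed along own +y; it moves with the shaft. The crank also turns stiffly about the spindle, which does not matter.
- bowl: Bystander, not to be disturbed: small steel bowl, 110 mm wide, 45 mm tall; origin at the centre of its underside
- scraper: Bystander, not to be disturbed: bench scraper lying flat, 120 mm wide steel blade with a white plastic grip, 22 mm tall; origin at the centre of its underside
- tart_ring: Bystander, not to be disturbed: steel tart ring, 90 mm across, 25 mm tall; origin at the centre of its underside
- brush: Bystander, not to be disturbed: pastry brush lying flat; origin at the centre of its underside
- spice_jar: Bystander, not to be disturbed: clear spice jar with a steel cap, 56 mm across, 85 mm tall; origin at the centre of its underside

How it is judged:
By the outcome, as a careful person would: the job done as asked, in the order asked, and still so for the second after the job is handed in, with the robot touching nothing.
It also fails if it takes over 67 s, if anything falls off the work surface, if the arm or the gripper's body presses on something with over 40 N, if the wrist force passes 120 N, or if a joint passes its speed limit or range.

## Working session

There is one attempt and no reset: what is moved stays moved. The work goes in short steps, Python scripts to look and compute and a tool call to move; the robot and the scene stay as the last step left them, time stands still between calls to the robot, and variables do not carry over. Pictures are saved under pics/ and viewed, about 8 in all and at most 12, crops included, and the job is handed in when it is done.

Besides the shell and the picture viewer there is one more tool, called after ">>>" as name(argument=value, ...) on one line, values as JSON. play_rows: Moves the arm, as the interface text tells. Its arguments: {"type":"object","properties":{"deltas":{"type":"array"},"squeeze":{"type":"number"}},"required":["deltas"]}

```bash
mkdir -p pics; ls; python3 - <<'E'
from bench import r
import cv2,numpy as np,pickle
o=r.get_obs();print(o,r.grip_point_offset)
d={}
for n in("top","scene"):
    im,z=r.grab_frame(n);d[n]=(im,z,r.camera_model(n));cv2.imwrite(f"pics/{n}0.png",im[:,:,::-1])
print(d["top"][2],d["scene"][2]);pickle.dump(d,open("d0.pkl","wb"))
E
```

```text
pics
{'clock': 0.0, 'joints': array([-1.25506799,  0.47781794,  0.02236462,  1.55644799, -0.01152071,
        1.10933284, -0.08309319]), 'qvel': array([-5.25481473e-04, -7.03995458e-04, -6.32765555e-05,  1.10128160e-03,
        2.48856962e-03, -2.70390927e-04,  5.20672247e-04]), 'tau': array([-3.98763382e-05, -5.96450937e+01,  1.60707179e+00, -2.81196374e+01,
        1.22513555e-02,  9.20812832e-03,  1.02822770e-05]), 'tcp_pos': array([0.27737105, 0.61471717, 0.23031572]), 'orientation': array([-6.60725066e-01, -3.07105568e+00,  2.92008390e-03]), 'contact_force': array([0.41763526, 0.18275786, 0.61222092]), 'moment': array([ 0.00270465, -0.06118445, -0.0461294 ]), 'grip_width': 0.08555549415239568} 0.0187
{'mtx': array([[358.69580683,   0.        , 261.31405063],
       [  0.        , 358.69580683, 183.06873981],
       [  0.        ,   0.        ,   1.        ]]), 'rvec': array([ 2.14303081, -2.15830117,  0.13022329]), 'tvec': array([-0.01494289,  0.60020756,  0.7990635 ])} {'mtx': array([[469.78991931,   0.        , 259.59163425],
       [  0.        , 469.78991931, 191.97635356],
       [  0.        ,   0.        ,   1.        ]]), 'rvec': array([ 1.26565815,  2.21902948, -0.97308952]), 'tvec': array([ 0.33117712, -0.26589795,  1.64861193])}
```

View pics/top0.png

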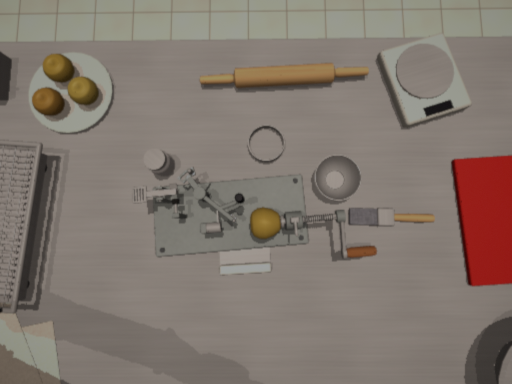

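View pics/scene0.png

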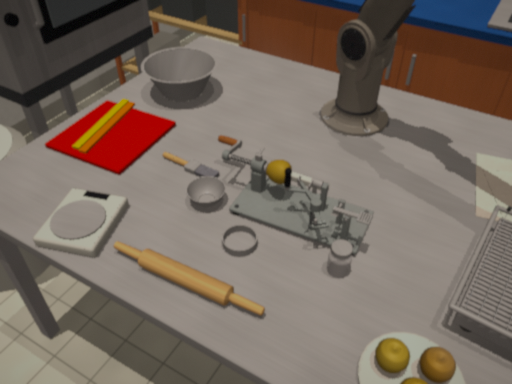

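Top view: the peeler base spans (155..307, 177..255). The pull grip is at (239,198), apple (265,222), crank grip (361,252), ribbed tab (142,195), jar (157,160) and bowl (337,178). I'll enlarge it and print positions.

```bash
cat > h.py <<'E'
import numpy as np,cv2
def world(c,uv,depth):
    R=cv2.Rodrigues(c["rvec"])[0];K=c["mtx"]
    p=np.linalg.solve(K,[uv[0],uv[1],1.])*depth
    return R.T@(p-c["tvec"])
def world_z(c,uv,z):
    R=cv2.Rodrigues(c["rvec"])[0];o=-R.T@c["tvec"];d=R.T@np.linalg.solve(c["mtx"],[uv[0],uv[1],1.])
    return o+d*(z-o[2])/d[2]
def proj(c,P): return cv2.projectPoints(np.atleast_2d(np.array(P,float)),c["rvec"],c["tvec"],c["mtx"],None)[0].reshape(-1,2)
def cloud(c,z):
    v,u=np.mgrid[:z.shape[0],:z.shape[1]]
    p=np.stack([u,v,np.ones_like(u)],-1).reshape(-1,3)@np.linalg.inv(c["mtx"]).T*z.reshape(-1,1)
    return ((p-c["tvec"])@cv2.Rodrigues(c["rvec"])[0]).reshape(*z.shape,3)
E
python3 - <<'E'
import pickle,cv2,numpy as np;from h import *
im,z,c=pickle.load(open("d0.pkl","rb"))["top"]
cr=im[140:290,125:385];cv2.imwrite("pics/top0c.png",cv2.resize(cr[:,:,::-1],None,fx=3,fy=3,interpolation=cv2.INTER_CUBIC))
P=cloud(c,z)
for n,(u,v) in dict(grip=(239,198),apple=(265,222),crank=(361,252),tab=(142,195),jar=(157,160),bowl=(337,178),cranktip=(345,245),base=(230,245)).items():
    print(n,P[v,u].round(4),z[v,u])
# base plate corners by height
H=P[...,2];m=((H>0.014)&(H<0.03)).astype(np.uint8)
n,l,s,_=cv2.connectedComponentsWithStats(m);print(s)
i=l[245,230];pts=P[l==i][:,:2].astype(np.float32);print(cv2.minAreaRect(pts*1000),np.median(P[l==i][:,2]))
# tab & grip cloud
for nm,(u0,u1,v0,v1),(a,b) in [("tab",(130,165,180,210),(.105,.14)),("grip",(225,255,185,212),(.155,.18)),("crank",(340,385,240,262),(.06,.16))]:
    q=P[v0:v1,u0:u1].reshape(-1,3);q=q[(q[:,2]>a)&(q[:,2]<b)];print(nm,len(q),q.mean(0).round(4),q.min(0).round(4),q.max(0).round(4),cv2.minAreaRect((q[:,:2]*1000).astype(np.float32)))
E
```

```text
grip [0.5541 0.0238 0.1671] 0.70500267
apple [ 0.5075 -0.0269  0.1374] 0.72800124
crank [ 0.4441 -0.2286  0.1   ] 0.755323
tab [0.566  0.231  0.1212] 0.7537002
jar [0.6474 0.2122 0.0867] 0.7982444
bowl [ 0.6156 -0.2032  0.0041] 0.87279916
cranktip [ 0.459  -0.195   0.1024] 0.7551399
base [0.4571 0.0551 0.0199] 0.83874506
[[     0      0    512    384 178216]
 [   442     33      1      1      1]
 [   437     34      1      1      1]
 [   424     39      1      1      1]
 [   431     38      1      1      1]
 [   419     41      1      1      1]
 [   408     43      1      1      1]
 [   422     43      1      1      1]
 [   447     44      1      1      1]
 [   398     46      1      1      1]
 [   407     47      1      1      1]
 [   389     49      1      1      1]
 [   392     48      1      1      1]
 [   378     51     92     76    409]
 [   386     50      1      1      1]
 [   450     50      1      1      1]
 [    63     53     27      9     67]
 [     0     54      8     45    201]
 [    94     59      1      1      1]
 [   453     59      1      1      1]
 [    75     60  
[... 4434 characters left out ...]
497    383      1      1      1]]
((526.9891357421875, 56.90174865722656), (165.1207275390625, 360.1895751953125), 4.650338172912598) 0.021131304569770082
tab 400 [0.568  0.2221 0.1179] [0.5494 0.1851 0.1051] [0.5863 0.2537 0.1226] ((568.7363891601562, 218.8964385986328), (33.95711135864258, 68.37853240966797), 5.151774883270264)
grip 67 [0.5544 0.024  0.1667] [0.5465 0.0161 0.1607] [0.5623 0.0319 0.1705] ((554.3477783203125, 24.047996520996094), (15.740376472473145, 15.647150993347168), 88.00042724609375)
crank 407 [ 0.4461 -0.2207  0.0977] [ 0.4307 -0.2613  0.0795] [ 0.4695 -0.1881  0.1047] ((452.5617980957031, -224.7525634765625), (38.74270248413086, 71.32591247558594), 4.139550685882568)
```

View pics/top0c.png

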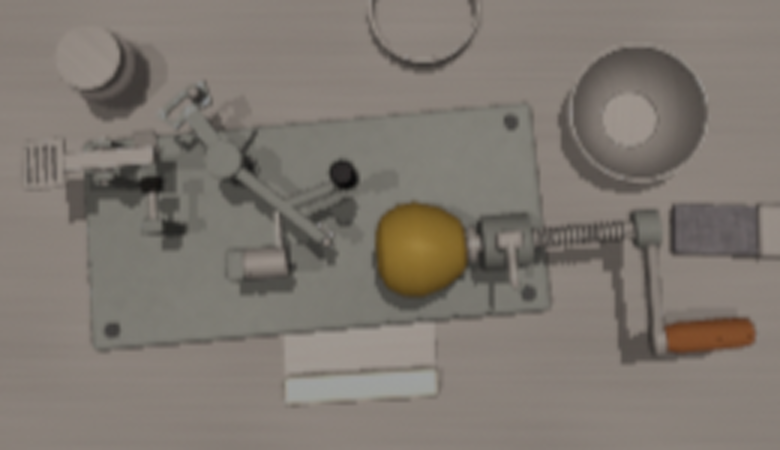

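The crop shows the hub at (222,157), the grip at (343,175), the apple at (422,250) and the corer's open end near (290,265). The tab is at (43,163) and the crank handle spans (665–755, ~335). Next I fit the peeler frame.

```bash
cat >> h.py <<'E'
from scipy.spatial.transform import Rotation as Rot
def plan(o,p,jaw,ret=False):
    """shift mm, turn rad from pose o to tool-down pose at TCP p with jaw axis (tool y) along world angle jaw; nearest half turn"""
    R0=Rot.from_rotvec(o["orientation"]);best=None
    for a in(jaw,jaw+np.pi):
        y=np.array([np.cos(a),np.sin(a),0]);z=np.array([0,0,-1.]);x=np.cross(y,z)
        t=(R0.inv()*Rot.from_matrix(np.c_[x,y,z])).as_rotvec()
        if best is None or np.linalg.norm(t)<np.linalg.norm(best):best=t
    s=R0.inv().apply(np.array(p)-o["tcp_pos"])*1000
    return s.round(1),best.round(4)
E
python3 - <<'E'
import pickle,cv2,numpy as np;from h import *
from bench import r
d=pickle.load(open("d0.pkl","rb"));im,z,c=d["top"];P=cloud(c,z);o=r.get_obs()
R=cv2.Rodrigues(c["rvec"])[0];print("cam",(-R.T@c["tvec"]).round(3))
th=np.radians(4.65);B=np.array([[np.cos(th),np.sin(th)],[-np.sin(th),np.cos(th)]]) # rows ex,ey
O=np.array([.527,.0569])
hub=world_z(c,(125+222/3,140+157/3),.113)
print("hub",hub,P[192,199]);g=np.array([.5544,.024]);print("r",np.linalg.norm(g-hub[:2]))
def own(q): return (q[...,:2]-O)@B.T
hsv=cv2.cvtColor(im,cv2.COLOR_RGB2HSV)
# apple
Q=P[200:245,245:288].reshape(-1,3);a=Q[(Q[:,2]>.10)&(Q[:,2]<.15)]
from scipy.optimize import least_squares
f=least_squares(lambda p:np.linalg.norm(a-p,axis=1)-.033,[.507,-.027,.105],loss='soft_l1',f_scale=.002).x
print("apple",f,own(f))
# corer
for n,(u0,u1,v0,v1),(lo,hi) in [("corer",(198,224,220,236),(.09,.13)),("screw",(308,334,210,225),(.09,.13)),("crank",(346,378,244,260),(.08,.12)),("tab",(130,150,180,210),(.105,.13))]:
    q=P[v0:v1,u0:u1].reshape(-1,3);q=q[(q[:,2]>lo)&(q[:,2]<hi)];w=own(q)
    print(n,len(q),"own",np.percentile(w,[2,50,98],axis=0).round(4).tolist(),"z",np.percentile(q[:,2],[5,50,95]).round(4), "world med",np.median(q,axis=0).round(4))
print("own grip",own(g),"hub",own(hub))
print("toolR",Rot.from_rotvec(o["orientation"]).as_matrix().round(3))
E
```

```text
cam [ 0.492 -0.026  0.87 ]
hub [0.57161377 0.11264668 0.113     ] [0.57224499 0.11251951 0.11375671]
r 0.09030253144230857
apple [ 0.50654148 -0.02585841  0.10525209] [-0.0271003  -0.08082746]
corer 228 own [[-0.0378, 0.0121], [-0.0272, 0.0319], [-0.015, 0.0556]] z [0.104  0.1112 0.1161] world med [0.4965 0.0865 0.1112]
screw 159 own [[-0.0338, -0.2256], [-0.0274, -0.2001], [-0.0206, -0.1732]] z [0.1058 0.1093 0.1121] world med [ 0.5157 -0.1448  0.1093]
crank 315 own [[-0.1159, -0.3092], [-0.1051, -0.2783], [-0.0951, -0.2465]] z [0.0928 0.0983 0.1014] world med [ 0.4443 -0.2288  0.0983]
tab 247 own [[0.0381, 0.1571], [0.0546, 0.1751], [0.0706, 0.1917]] z [0.1166 0.1192 0.1217] world med [0.5683 0.2361 0.1192]
own grip [ 0.02464265 -0.03501299] hub [0.04898624 0.0519464 ]
toolR [[-0.912  0.411 -0.001]
 [ 0.411  0.912 -0.002]
 [-0.    -0.002 -1.   ]]
```

```bash
python3 - <<'E'
from bench import r;from h import *
o=r.get_obs();j=np.radians(-11.2)
for p in([.5544,.024,.235],[.5544,.024,.132]):print(plan(o,p,j))
E
```

```text
(array([-495.5, -424.6,   -3.8]), array([-1.3000e-03,  1.2000e-03,  1.3425e+00]))
(array([-495.5, -424.4,   99.2]), array([-1.3000e-03,  1.2000e-03,  1.3425e+00]))
```

>>> play_rows(deltas=[[45, [-60, -51, -2], [0, 0, 0.17]], [45, [-110, -95, -2], [0, 0, 0.33]], [45, [-160, -138, -3], [0, 0, 0.49]], [45, [-210, -180, -3], [0, 0, 0.65]], [45, [-260, -223, -3], [0, 0, 0.81]], [45, [-310, -266, -4], [0, 0, 0.97]], [45, [-355, -304, -4], [0, 0, 1.12]], [45, [-400, -343, -4], [0, 0, 1.25]]], squeeze=25)

```text
clock: 1.1
tcp_pos: [0.4898, 0.1605, 0.235]
orientation: [2.337, 2.099, -0.002]
contact_force: [1.3, 0.5, -0.6]
grip_width: 0.0452
```

```bash
python3 - <<'E'
from bench import r;from h import *
o=r.get_obs();j=np.radians(-11.2);print(o["clock"],o["tcp_pos"],o["joints"].round(2))
for p in([.5544,.024,.185],[.5544,.024,.132]):print(plan(o,p,j))
E
```

```text
1.1 [0.48979198 0.16052537 0.23499243] [-0.82  0.22  0.44  1.95 -0.11  1.   -0.43]
(array([-128.8,   78.9,   50.1]), array([-0.0003,  0.0013,  0.0883]))
(array([-128.7,   78.9,  103.1]), array([-0.0003,  0.0013,  0.0883]))
```

>>> play_rows(deltas=[[45, [-50, 30, 0], [0, 0, 0.08]], [45, [-100, 60, 0], [0, 0, 0.088]], [45, [-128.8, 79, 0], [0, 0, 0.088]], [45, [-128.8, 79, 0], [0, 0, 0.088]], [45, [-128.8, 79, 45], [0, 0, 0.088]], [45, [-128.8, 79, 45], [0, 0, 0.088]]])

```text
clock: 1.85
tcp_pos: [0.5516, 0.0251, 0.1874]
orientation: [-2.423, -1.994, 0.011]
contact_force: [-0.1, -0.7, -0.1]
grip_width: 0.0448
```

```bash
python3 - <<'E'
from bench import r;from h import *
o=r.get_obs();j=np.radians(-11.2);print(o["clock"],o["tcp_pos"],o["joints"].round(2),o["contact_force"])
print(plan(o,[.5544,.024,.132],j))
im,z=r.grab_frame("wrist");cv2.imwrite("pics/w1.png",im[:,:,::-1])
E
```

```text
1.85 [0.55161561 0.02510518 0.18741732] [-0.57  0.36  0.51  1.92 -0.21  0.93 -0.15] [-0.05899741 -0.74546239 -0.14081237]
(array([-0.4,  3.3, 55.4]), array([-0.0069,  0.0036,  0.0018]))
```

View pics/w1.png

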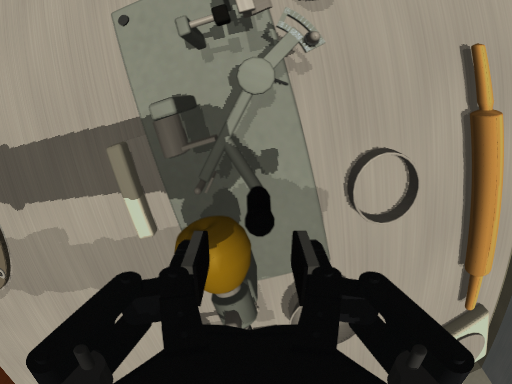

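The wrist view shows the handle at (260,210), between fingertips at (205,235) and (300,235), with nothing else between them. I'll go down and close.

>>> play_rows(deltas=[[45, [0, 3, 28], [-0.007, 0.004, 0]], [45, [0, 3, 55], [-0.007, 0.004, 0]], [45, [0, 3, 55], [-0.007, 0.004, 0]], [15, [0, 3, 55], [-0.007, 0.004, 0]], [10, [0, 3, 55], [-0.007, 0.004, 0]], [10, [0, 3, 55], [-0.007, 0.004, 0]]], squeeze=25)

```text
clock: 2.65
tcp_pos: [0.5571, 0.0245, 0.1361]
orientation: [2.424, 1.994, 0.009]
contact_force: [-0.6, 0.2, 7.7]
grip_width: 0.0159
```

```bash
cat > st.py <<'E'
from bench import r;from h import *
import sys
post=np.array([.5720,.1126])
def tab():
    out={}
    for n in("top","scene"):
        im,z=r.grab_frame(n);P=cloud(r.camera_model(n),z)
        d=P[...,:2]-[.567,.2374];ex=np.array([.9967,.0811]);ey=np.array([-.0811,.9967])
        m=(abs(d@ex)<.011)&(abs(d@ey)<.010)&(P[...,2]>.08)&(P[...,2]<.15)
        out[n]=(int(m.sum()),round(float(np.median(P[...,2][m])),4) if m.any() else None)
    return out
o=r.get_obs();v=o["tcp_pos"][:2]-post
a0=np.radians(-101.2);a=np.arctan2(v[1],v[0]);dth=(a-a0+np.pi)%(2*np.pi)-np.pi
t=np.array([-np.sin(a),np.cos(a)]);f=o["contact_force"]
print("t",round(o["clock"],2),"tcp",o["tcp_pos"].round(4),"r",np.linalg.norm(v).round(4),"dth",dth.round(4),"Ftan",(f[:2]@t).round(2),"F",f.round(1),"w",o["grip_width"].round(4),"joints",o["joints"].round(2))
print("tab",tab())
for g in map(float,sys.argv[1:]):
    th=a0+g;print(g,plan(o,[*(post+.0903*np.array([np.cos(th),np.sin(th)])),.132],th+np.pi/2))
E
python3 st.py .15 .3 .4 .5
```

```text
Traceback (most recent call last):
  File "st.py", line 15, in <module>
    print("t",round(o["clock"],2),"tcp",o["tcp_pos"].round(4),"r",np.linalg.norm(v).round(4),"dth",dth.round(4),"Ftan",(f[:2]@t).round(2),"F",f.round(1),"w",o["grip_width"].round(4),"joints",o["joints"].round(2))
                                                                                                                                                             ^^^^^^^^^^^^^^^^^^^^^
AttributeError: 'float' object has no attribute 'round'
```

```bash
sed -i 's/o\["grip_width"\].round(4)/round(o["grip_width"],4)/; s/,.132\],th/,.137],th/' st.py; python3 st.py .15 .3 .4 .5
```

```text
t 2.65 tcp [0.5571 0.0245 0.1361] r 0.0894 dth 0.0283 Ftan -0.65 F [-0.6  0.2  7.7] w 0.0159 joints [-0.53  0.43  0.48  1.96 -0.27  0.81 -0.1 ]
tab {'top': (101, 0.1193), 'scene': (54, 0.1205)}
0.15 (array([ 0. , 11. , -0.9]), array([ 0.0061, -0.0025, -0.1483]))
0.3 (array([ 3. , 24.2, -0.8]), array([ 0.0063, -0.002 , -0.2983]))
0.4 (array([ 6.1, 32.7, -0.7]), array([ 0.0064, -0.0017, -0.3983]))
0.5 (array([10. , 40.8, -0.7]), array([ 0.0065, -0.0014, -0.4983]))
```

>>> play_rows(deltas=[[10, [0, 5, -1], [0, 0, -0.07]], [10, [0, 11, -1], [0.006, -0.002, -0.148]], [10, [1, 17.5, -1], [0.006, -0.002, -0.223]], [10, [3, 24.2, -1], [0.006, -0.002, -0.298]], [10, [6, 32.7, -1], [0.006, -0.002, -0.398]], [10, [10, 40.8, -1], [0.006, -0.001, -0.498]], [10, [10, 40.8, -1], [0.006, -0.001, -0.498]]])

```text
clock: 3.62
tcp_pos: [0.5978, 0.0265, 0.1364]
orientation: [-1.859, -2.529, 0.002]
contact_force: [-2.4, 1.0, -8.4]
grip_width: 0.016
```

```bash
python3 st.py .6 .66 .7 .75
```

```text
t 3.62 tcp [0.5978 0.0265 0.1364] r 0.0899 dth 0.4872 Ftan -1.98 F [-2.4  1.  -8.4] w 0.016 joints [-0.41  0.48  0.35  1.85 -0.21  0.86  0.34]
tab {'top': (98, 0.1195), 'scene': (51, 0.1204)}
0.6 (array([ 0. , 10.2, -0.7]), array([-0.0022, -0.0013, -0.1015]))
0.66 (array([ 0.7, 15.5, -0.7]), array([-0.0022, -0.0014, -0.1615]))
0.7 (array([ 1.4, 19.1, -0.7]), array([-0.0022, -0.0014, -0.2015]))
0.75 (array([ 2.4, 23.5, -0.7]), array([-0.0021, -0.0015, -0.2515]))
```

>>> play_rows(deltas=[[10, [0, 5, 0.5], [0, 0, -0.05]], [10, [0, 10.2, 0.5], [-0.002, -0.001, -0.1]], [10, [0.7, 15.5, 0.5], [-0.002, -0.001, -0.16]], [10, [1.4, 19.1, 0.5], [-0.002, -0.001, -0.2]], [10, [1.4, 19.1, 0.5], [-0.002, -0.001, -0.2]]])

```text
clock: 4.35
tcp_pos: [0.6153, 0.0335, 0.1363]
orientation: [-1.601, -2.702, -0.0]
contact_force: [-3.5, 1.1, -0.1]
grip_width: 0.0162
```

```bash
python3 st.py .75 .8 .85
```

```text
t 4.35 tcp [0.6153 0.0335 0.1363] r 0.0902 dth 0.6959 Ftan -2.51 F [-3.5  1.1 -0.1] w 0.0162 joints [-0.38  0.5   0.3   1.8  -0.18  0.87  0.51]
tab {'top': (98, 0.1195), 'scene': (56, 0.1202)}
0.75 (array([ 0. ,  4.9, -0.7]), array([ 0.    , -0.0005, -0.0535]))
0.8 (array([ 0.4,  9.4, -0.7]), array([ 1.000e-04, -5.000e-04, -1.035e-01]))
0.85 (array([ 0.9, 13.9, -0.7]), array([ 1.000e-04, -5.000e-04, -1.535e-01]))
```

>>> play_rows(deltas=[[10, [0, 4.9, 0], [0, 0, -0.05]], [10, [0.4, 9.4, 0], [0, 0, -0.103]], [10, [0.9, 13.9, 0], [0, 0, -0.153]], [10, [0.9, 13.9, 0], [0, 0, -0.153]]])

```text
clock: 4.95
tcp_pos: [0.6269, 0.0407, 0.1363]
orientation: [-1.392, -2.816, -0.0]
contact_force: [-4.9, 0.1, -0.3]
grip_width: 0.0163
```

```bash
python3 st.py .88 .91 .94 .97 1.0
```

```text
t 4.95 tcp [0.6269 0.0407 0.1363] r 0.0905 dth 0.8469 Ftan -3.84 F [-4.9  0.1 -0.3] w 0.0163 joints [-0.35  0.51  0.26  1.77 -0.16  0.88  0.63]
tab {'top': (80, 0.1189), 'scene': (54, 0.1196)}
0.88 (array([ 0.2,  3. , -0.7]), array([-0.0001, -0.0005, -0.0321]))
0.91 (array([ 0.3,  5.7, -0.7]), array([-0.0001, -0.0005, -0.0621]))
0.94 (array([ 0.5,  8.4, -0.7]), array([-0.0001, -0.0005, -0.0921]))
0.97 (array([ 0.8, 11.1, -0.7]), array([-1.000e-04, -5.000e-04, -1.221e-01]))
1.0 (array([ 1.2, 13.8, -0.7]), array([-1.000e-04, -5.000e-04, -1.521e-01]))
```

>>> play_rows(deltas=[[10, [0.2, 4.5, 0], [0, 0, -0.05]], [10, [0.4, 8.4, 0], [0, 0, -0.092]], [10, [0.8, 11.1, 0], [0, 0, -0.122]], [10, [0.8, 11.1, 0], [0, 0, -0.122]]])

```text
clock: 5.55
tcp_pos: [0.6353, 0.0477, 0.1363]
orientation: [-1.219, -2.895, 0.0]
contact_force: [-4.3, -1.2, -0.2]
grip_width: 0.0162
```

```bash
python3 st.py 1.0 1.03 1.06 1.09
```

```text
t 5.55 tcp [0.6353 0.0477 0.1363] r 0.0906 dth 0.9683 Ftan -3.93 F [-4.3 -1.2 -0.2] w 0.0162 joints [-0.34  0.52  0.23  1.75 -0.14  0.89  0.72]
tab {'top': (1, 0.1104), 'scene': (58, 0.1143)}
1.0 (array([ 0.4,  2.9, -0.7]), array([-0.    , -0.0001, -0.0308]))
1.03 (array([ 0.5,  5.6, -0.7]), array([-0.    , -0.0001, -0.0608]))
1.06 (array([ 0.7,  8.3, -0.7]), array([-0.    , -0.0001, -0.0908]))
1.09 (array([ 1. , 11. , -0.7]), array([-0.000e+00, -1.000e-04, -1.208e-01]))
```

>>> play_rows(deltas=[[10, [0.4, 2.9, 0], [0, 0, -0.031]], [10, [0.5, 5.2, 0], [0, 0, -0.057]], [10, [0.5, 5.2, 0], [0, 0, -0.057]]])

```text
clock: 6.02
tcp_pos: [0.6389, 0.0514, 0.1363]
orientation: [1.136, 2.928, -0.0]
contact_force: [-2.2, -2.8, -2.1]
grip_width: 0.0162
```

```bash
python3 st.py 1.05 1.07 1.09
```

```text
t 6.03 tcp [0.6389 0.0514 0.1363] r 0.0907 dth 1.0254 Ftan -3.57 F [-2.2 -2.8 -2.1] w 0.0162 joints [-0.33  0.52  0.21  1.74 -0.14  0.89  0.77]
tab {'top': (0, None), 'scene': (59, 0.1111)}
1.05 (array([ 0.4,  2.2, -0.7]), array([ 0.0001,  0.0005, -0.0241]))
1.07 (array([ 0.5,  4. , -0.7]), array([ 0.0001,  0.0005, -0.0441]))
1.09 (array([ 0.6,  5.8, -0.7]), array([ 0.0001,  0.0005, -0.0641]))
```

>>> play_rows(deltas=[[10, [0.4, 2.2, 0], [0, 0, -0.024]], [10, [0.4, 2.2, 0], [0, 0, -0.024]]])

```text
clock: 6.38
tcp_pos: [0.6397, 0.0525, 0.1363]
orientation: [1.102, 2.942, -0.002]
contact_force: [-3.9, -4.5, 0.4]
grip_width: 0.0163
```

```bash
python3 st.py 1.06 1.07 1.08 1.09
```

```text
t 6.38 tcp [0.6397 0.0525 0.1363] r 0.0906 dth 1.0405 Ftan -5.98 F [-3.9 -4.5  0.4] w 0.0163 joints [-0.33  0.53  0.21  1.73 -0.13  0.9   0.79]
tab {'top': (0, None), 'scene': (56, 0.1104)}
1.06 (array([ 0.3,  1.8, -0.7]), array([-0.001 ,  0.0004, -0.0103]))
1.07 (array([ 0.3,  2.7, -0.7]), array([-0.001 ,  0.0004, -0.0203]))
1.08 (array([ 0.3,  3.6, -0.7]), array([-0.001 ,  0.0004, -0.0303]))
1.09 (array([ 0.3,  4.5, -0.7]), array([-0.001 ,  0.0004, -0.0403]))
```

>>> play_rows(deltas=[[10, [0.3, 2.0, 0], [0, 0, -0.015]], [10, [0.3, 2.0, 0], [0, 0, -0.015]]])

```text
clock: 6.72
tcp_pos: [0.6407, 0.0535, 0.1363]
orientation: [1.079, 2.95, -0.003]
contact_force: [-2.8, -4.6, -0.5]
grip_width: 0.0163
```

```bash
python3 st.py 1.06 1.07 1.08 1.09
```

```text
t 6.72 tcp [0.6407 0.0535 0.1363] r 0.0906 dth 1.0558 Ftan -5.28 F [-2.8 -4.6 -0.5] w 0.0163 joints [-0.33  0.53  0.2   1.73 -0.13  0.9   0.8 ]
tab {'top': (0, None), 'scene': (56, 0.1098)}
1.06 (array([ 0.3,  0.4, -0.7]), array([-0.0018,  0.0007,  0.005 ]))
1.07 (array([ 0.3,  1.3, -0.7]), array([-0.0018,  0.0007, -0.005 ]))
1.08 (array([ 0.3,  2.2, -0.7]), array([-0.0018,  0.0007, -0.015 ]))
1.09 (array([ 0.3,  3.1, -0.7]), array([-0.0018,  0.0007, -0.025 ]))
```

>>> play_rows(deltas=[[10, [0.3, 2.0, 0], [0, 0, -0.015]], [10, [0.3, 2.0, 0], [0, 0, -0.015]]])

```text
clock: 7.08
tcp_pos: [0.6416, 0.0546, 0.1363]
orientation: [1.056, 2.959, -0.004]
contact_force: [-2.9, -4.7, -1.3]
grip_width: 0.0162
```

```bash
python3 st.py 1.08 1.09 1.10
```

```text
t 7.08 tcp [0.6416 0.0546 0.1363] r 0.0906 dth 1.0719 Ftan -5.49 F [-2.9 -4.7 -1.3] w 0.0162 joints [-0.33  0.53  0.2   1.73 -0.13  0.9   0.81]
tab {'top': (0, None), 'scene': (56, 0.109)}
1.08 (array([ 0.3,  0.7, -0.7]), array([-0.0025,  0.0009,  0.0004]))
1.09 (array([ 0.3,  1.6, -0.7]), array([-0.0025,  0.0009, -0.0096]))
1.1 (array([ 0.3,  2.5, -0.7]), array([-0.0025,  0.0009, -0.0196]))
```

>>> play_rows(deltas=[[10, [0.3, 2.0, 0], [0, 0, -0.018]], [10, [0.3, 2.0, 0], [0, 0, -0.018]]])

```text
clock: 7.42
tcp_pos: [0.6427, 0.0558, 0.1363]
orientation: [1.029, 2.968, -0.005]
contact_force: [-2.5, -4.7, -2.1]
grip_width: 0.0158
```

```bash
python3 st.py 1.09 1.10 1.11
```

```text
t 7.42 tcp [0.6427 0.0558 0.1363] r 0.0907 dth 1.0898 Ftan -5.19 F [-2.5 -4.7 -2.1] w 0.0158 joints [-0.33  0.53  0.2   1.72 -0.12  0.9   0.82]
tab {'top': (0, None), 'scene': (59, 0.109)}
1.09 (array([ 0.4,  0. , -0.7]), array([-0.003 ,  0.0013,  0.009 ]))
1.1 (array([ 0.4,  0.9, -0.7]), array([-0.003 ,  0.0012, -0.001 ]))
1.11 (array([ 0.4,  1.8, -0.7]), array([-0.0031,  0.0012, -0.011 ]))
```

>>> play_rows(deltas=[[10, [0.3, 1.8, 0], [0, 0, -0.015]], [10, [0.3, 1.8, 0], [0, 0, -0.015]]])

```text
clock: 7.78
tcp_pos: [0.6436, 0.0569, 0.1363]
orientation: [1.006, 2.976, -0.006]
contact_force: [-3.2, -4.5, -0.5]
grip_width: 0.0165
```

```bash
python3 st.py 1.10 1.11 1.12
```

```text
t 7.78 tcp [0.6436 0.0569 0.1363] r 0.0907 dth 1.1047 Ftan -5.54 F [-3.2 -4.5 -0.5] w 0.0165 joints [-0.33  0.53  0.19  1.72 -0.12  0.9   0.83]
tab {'top': (0, None), 'scene': (55, 0.1085)}
1.1 (array([ 0.4, -0.4, -0.7]), array([-0.0035,  0.0015,  0.0143]))
1.11 (array([ 0.4,  0.5, -0.7]), array([-0.0035,  0.0015,  0.0043]))
1.12 (array([ 0.4,  1.4, -0.7]), array([-0.0035,  0.0015, -0.0057]))
```

>>> play_rows(deltas=[[10, [0.3, 1.8, 0], [0, 0, -0.015]], [10, [0.3, 1.8, 0], [0, 0, -0.015]]])

```text
clock: 8.12
tcp_pos: [0.6445, 0.058, 0.1363]
orientation: [0.983, 2.983, -0.007]
contact_force: [-2.4, -4.4, -1.2]
grip_width: 0.0162
```

```bash
python3 st.py 1.12 1.13
```

```text
t 8.12 tcp [0.6445 0.058  0.1363] r 0.0907 dth 1.1205 Ftan -4.94 F [-2.4 -4.4 -1.2] w 0.0162 joints [-0.33  0.53  0.19  1.72 -0.12  0.9   0.85]
tab {'top': (0, None), 'scene': (58, 0.1089)}
1.12 (array([ 0.4, -0. , -0.7]), array([-0.004 ,  0.0018,  0.0098]))
1.13 (array([ 0.4,  0.9, -0.7]), array([-0.004 ,  0.0018, -0.0002]))
```

>>> play_rows(deltas=[[10, [0.3, 1.8, 0], [0, 0, -0.015]], [10, [0.3, 1.8, 0], [0, 0, -0.015]]])

```text
clock: 8.48
tcp_pos: [0.6454, 0.0591, 0.1364]
orientation: [0.96, 2.991, -0.008]
contact_force: [-2.7, -3.8, -1.1]
grip_width: 0.0159
```

```bash
python3 st.py 1.13 1.14
```

```text
t 8.47 tcp [0.6454 0.0591 0.1364] r 0.0908 dth 1.1365 Ftan -4.69 F [-2.7 -3.8 -1.1] w 0.0159 joints [-0.32  0.53  0.19  1.72 -0.11  0.9   0.86]
tab {'top': (0, None), 'scene': (56, 0.1088)}
1.13 (array([ 0.5, -0.6, -0.6]), array([-0.0043,  0.0022,  0.0153]))
1.14 (array([ 0.5,  0.3, -0.6]), array([-0.0043,  0.0022,  0.0053]))
```

>>> play_rows(deltas=[[10, [0.3, 1.8, 0], [0.004, 0, -0.015]], [10, [0.3, 1.8, 0], [0.004, 0, -0.015]]])

```text
clock: 8.82
tcp_pos: [0.6463, 0.0604, 0.1364]
orientation: [-0.937, -2.998, 0.014]
contact_force: [-3.1, -4.7, -1.3]
grip_width: 0.0165
```

```bash
python3 st.py 1.15; python3 -c "
from bench import r;import cv2
im,z=r.grab_frame('scene');cv2.imwrite('pics/s2.png',cv2.resize(im[130:290,220:400,::-1],None,fx=4,fy=3.7,interpolation=cv2.INTER_CUBIC))"
```

```text
t 8.82 tcp [0.6463 0.0604 0.1364] r 0.0908 dth 1.1533 Ftan -5.65 F [-3.1 -4.7 -1.3] w 0.0165 joints [-0.33  0.54  0.18  1.71 -0.11  0.91  0.87]
tab {'top': (0, None), 'scene': (53, 0.1094)}
1.15 (array([ 0.5, -0.3, -0.6]), array([-0.0087,  0.0026,  0.0108]))
```

View pics/s2.png

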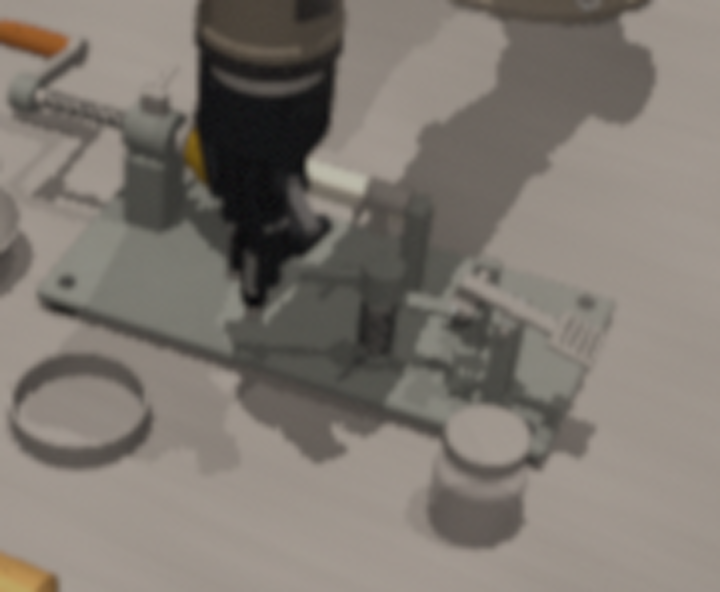

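The scene crop shows the stud end of the arm at (425,300) just reaching the catch nose at (460,290). The tab (580,335) is still tilted down, so it has not clicked yet.

>>> play_rows(deltas=[[10, [0.3, 1.8, 0], [-0.004, 0.002, -0.01]], [10, [0.3, 1.8, 0], [-0.004, 0.002, -0.01]]])

```text
clock: 9.22
tcp_pos: [0.6469, 0.0613, 0.1363]
orientation: [-0.921, -3.002, 0.008]
contact_force: [-3.9, -4.3, -1.8]
grip_width: 0.0166
```

```bash
python3 st.py 1.16
```

```text
t 9.22 tcp [0.6469 0.0613 0.1363] r 0.0908 dth 1.1656 Ftan -5.76 F [-3.9 -4.3 -1.8] w 0.0166 joints [-0.32  0.54  0.18  1.71 -0.11  0.91  0.88]
tab {'top': (0, None), 'scene': (55, 0.1091)}
1.16 (array([ 0.5, -0.5, -0.7]), array([-0.0053,  0.0006,  0.0109]))
```

>>> play_rows(deltas=[[10, [0.3, 1.8, 0], [-0.004, 0.001, -0.012]], [10, [0.3, 1.8, 0], [-0.004, 0.001, -0.012]]])

```text
clock: 9.57
tcp_pos: [0.6476, 0.0622, 0.1363]
orientation: [-0.902, -3.008, 0.003]
contact_force: [-2.7, -4.3, -0.8]
grip_width: 0.0161
```

```bash
python3 st.py 1.18
```

```text
t 9.57 tcp [0.6476 0.0622 0.1363] r 0.0909 dth 1.1777 Ftan -5.06 F [-2.7 -4.3 -0.8] w 0.0161 joints [-0.32  0.54  0.17  1.71 -0.11  0.91  0.89]
tab {'top': (0, None), 'scene': (60, 0.109)}
1.18 (array([ 0.5,  0.2, -0.7]), array([-0.0022, -0.0002,  0.0034]))
```

>>> play_rows(deltas=[[10, [0.3, 1.8, 0], [-0.002, 0, -0.015]], [10, [0.3, 1.8, 0], [-0.002, 0, -0.015]]])

```text
clock: 9.93
tcp_pos: [0.6483, 0.0633, 0.1363]
orientation: [-0.879, -3.016, 0.001]
contact_force: [-3.3, -4.7, -1.4]
grip_width: 0.0159
```

```bash
python3 st.py 1.2
```

```text
t 9.93 tcp [0.6483 0.0633 0.1363] r 0.0909 dth 1.1921 Ftan -5.76 F [-3.3 -4.7 -1.4] w 0.0159 joints [-0.32  0.54  0.17  1.71 -0.11  0.91  0.9 ]
tab {'top': (0, None), 'scene': (59, 0.1094)}
1.2 (array([ 0.6,  0.7, -0.7]), array([-0.0009,  0.0001, -0.001 ]))
```

>>> play_rows(deltas=[[10, [0.3, 1.8, 0], [-0.001, 0, -0.018]], [10, [0.3, 1.8, 0], [-0.001, 0, -0.018]]])

```text
clock: 10.28
tcp_pos: [0.6492, 0.0645, 0.1364]
orientation: [0.852, 3.023, -0.0]
contact_force: [-1.5, -4.9, -1.6]
grip_width: 0.0164
```

```bash
python3 st.py 1.22
```

```text
t 10.28 tcp [0.6492 0.0645 0.1364] r 0.0909 dth 1.2087 Ftan -4.9 F [-1.5 -4.9 -1.6] w 0.0164 joints [-0.31  0.54  0.17  1.71 -0.11  0.91  0.92]
tab {'top': (0, None), 'scene': (53, 0.1095)}
1.22 (array([ 0.6,  1. , -0.6]), array([-0.0002,  0.0005, -0.0031]))
```

>>> play_rows(deltas=[[10, [0.3, 1.8, 0], [0, 0, -0.018]], [10, [0.3, 1.8, 0], [0, 0, -0.018]]])

```text
clock: 10.62
tcp_pos: [0.6504, 0.0668, 0.1364]
orientation: [0.824, 3.03, 0.001]
contact_force: [0.6, -2.3, -4.2]
grip_width: 0.0162
```

```bash
python3 st.py 1.24
```

```text
t 10.62 tcp [0.6504 0.0668 0.1364] r 0.0909 dth 1.2375 Ftan -1.75 F [ 0.6 -2.3 -4.2] w 0.0162 joints [-0.31  0.54  0.16  1.7  -0.1   0.91  0.93]
tab {'top': (0, None), 'scene': (55, 0.12)}
1.24 (array([ 0.6,  0.2, -0.6]), array([ 0.001 ,  0.0014, -0.0048]))
```

The tab snapped back to 120 mm and the pull force dropped, so it has clicked. I'll ease back slightly to check that the catch carries the load.

>>> play_rows(deltas=[[10, [0, -1.5, 0], [0, 0, 0]], [10, [0, -2.0, 0], [0, 0, 0]], [10, [0, -2.0, 0], [0, 0, 0]]])

```text
clock: 11.1
tcp_pos: [0.65, 0.0662, 0.1365]
orientation: [0.823, 3.029, 0.003]
contact_force: [4.1, 1.4, -6.8]
grip_width: 0.0162
```

```bash
python3 st.py 1.22
```

```text
t 11.1 tcp [0.65   0.0662 0.1365] r 0.0907 dth 1.2298 Ftan 3.29 F [ 4.1  1.4 -6.8] w 0.0162 joints [-0.31  0.54  0.16  1.7  -0.11  0.9   0.93]
tab {'top': (0, None), 'scene': (55, 0.1203)}
1.22 (array([ 0.5, -0.9, -0.5]), array([0.0027, 0.0019, 0.0158]))
```

The force reversed, so the catch holds. Release and rise.

>>> play_rows(deltas=[[30, [0, 0, 0], [0, 0, 0]], [45, [0, 0, 0], [0, 0, 0]], [45, [0, 0, 0], [0, 0, 0]], [45, [0, 0, -40], [0, 0, 0]], [45, [0, 0, -90], [0, 0, 0]], [45, [0, 0, -110], [0, 0, 0]]])

```text
clock: 11.95
tcp_pos: [0.6509, 0.0658, 0.2502]
orientation: [0.823, 3.025, 0.006]
contact_force: [0.4, 0.2, 0.1]
grip_width: 0.0448
```

```bash
python3 st.py; python3 - <<'E'
from bench import r;from h import *
o=r.get_obs();j=np.radians(4.65)
for p in([.4444,-.2293,.235],[.4444,-.2293,.15],[.4444,-.2293,.072]):print(plan(o,p,j))
im,z=r.grab_frame("top");P=cloud(r.camera_model("top"),z)
H=P[...,2];d=np.linalg.norm(P[...,:2]-[.65,.066],axis=-1);m=(d<.03)&(H>.155)&(H<.175);print(m.sum(),np.median(P[m],axis=0) if m.any() else 0)
E
```

```text
t 11.95 tcp [0.6509 0.0658 0.2502] r 0.0918 dth 1.2311 Ftan 0.35 F [0.4 0.2 0.1] w 0.0448 joints [-0.33  0.43  0.18  1.6  -0.08  1.11  0.91]
tab {'top': (0, None), 'scene': (56, 0.1199)}
(array([  28.9, -359.3,   12.4]), array([0.0084, 0.0025, 0.9588]))
(array([  29.4, -359.8,   97.4]), array([0.0084, 0.0025, 0.9588]))
(array([  29.8, -360.3,  175.4]), array([0.0084, 0.0025, 0.9588]))
47 [0.6443875  0.06579268 0.16686119]
```

>>> play_rows(deltas=[[50, [3, -40, 0], [0, 0, 0.12]], [50, [7, -90, 0], [0, 0, 0.25]], [50, [11, -140, 2], [0, 0, 0.39]], [50, [15, -190, 4], [0, 0, 0.53]], [50, [19, -240, 6], [0.004, 0, 0.67]], [50, [23, -290, 8], [0.008, 0.002, 0.81]], [50, [27, -340, 10], [0.008, 0.002, 0.92]], [50, [29, -359, 12], [0.008, 0.002, 0.959]]])

```text
clock: 13.1
tcp_pos: [0.4403, -0.2312, 0.2326]
orientation: [-2.134, -2.301, 0.007]
contact_force: [0.9, -0.3, 0.3]
grip_width: 0.0498
```

```bash
python3 - <<'E'
from bench import r;from h import *
o=r.get_obs();j=np.radians(4.65);print(o["clock"],o["tcp_pos"],o["contact_force"],o["joints"].round(2))
im,z=r.grab_frame("top");P=cloud(r.camera_model("top"),z)
hsv=cv2.cvtColor(im,cv2.COLOR_RGB2HSV)
print(P[192,199])
H=P[...,2];d=np.linalg.norm(P[...,:2]-[.65,.066],axis=-1);m=(d<.03)&(H>.155)&(H<.175);print("pullgrip",m.sum(),np.median(P[m],axis=0) if m.any() else 0)
d=P[...,:2]-[.567,.2374];m=(np.abs(d).max(-1)<.01)&(H>.09)&(H<.14);print("tab",m.sum(),np.median(H[m]))
for p in([.4444,-.2293,.15],[.4444,-.2293,.072]):print(plan(o,p,j))
E
```

```text
13.1 [ 0.44032338 -0.23121193  0.23264335] [ 0.87062202 -0.29166566  0.34343155] [-0.08  0.19  0.5   1.99 -0.11  0.99  0.55]
[0.57253812 0.11302508 0.11099395]
pullgrip 68 [0.64560824 0.06575236 0.16682367]
tab 96 0.1193779438940123
(array([ 1.6,  4.7, 82.6]), array([-0.0055,  0.0002, -0.0062]))
(array([  1.6,   5.1, 160.6]), array([-0.0055,  0.0002, -0.0062]))
```

>>> play_rows(deltas=[[50, [1.6, 4.8, 30], [-0.0055, 0, -0.006]], [50, [1.6, 4.9, 80], [-0.0055, 0, -0.006]], [50, [1.6, 5, 125], [-0.0055, 0, -0.006]], [50, [1.6, 5, 160], [-0.0055, 0, -0.006]], [50, [1.6, 5, 160], [-0.0055, 0, -0.006]]])

```text
clock: 13.78
tcp_pos: [0.4419, -0.2282, 0.0699]
orientation: [-2.125, -2.306, 0.005]
contact_force: [0.1, -0.3, 0.2]
grip_width: 0.05
```

>>> play_rows(deltas=[[25, [0, 0, 0], [0, 0, 0]], [15, [0, 0, 0], [0, 0, 0]], [15, [0, 0, 0], [0, 0, 0]]], squeeze=25)

```text
clock: 14.15
tcp_pos: [0.4459, -0.2279, 0.0718]
orientation: [-2.127, -2.312, -0.001]
contact_force: [6.3, 0.9, -2.4]
grip_width: 0.0211
```

```bash
python3 - <<'E'
from bench import r;from h import *
o=r.get_obs();j=np.radians(4.65);print(o["clock"],o["tcp_pos"],o["contact_force"],o["joints"].round(2))
p=o["tcp_pos"];e=np.array([-.0811,.9967,0])
for k in(.03,.05,.06):print(plan(o,p+e*k,j))
im,z=r.grab_frame("scene");cv2.imwrite("pics/s3.png",cv2.resize(im[110:270,200:400,::-1],None,fx=4,fy=3.7,interpolation=cv2.INTER_CUBIC))
E
```

```text
14.15 [ 0.44590494 -0.22786907  0.0718039 ] [ 6.34913223  0.91679191 -2.42066192] [ 0.02  0.45  0.4   2.12 -0.29  0.63  0.71]
(array([30. ,  0.1,  0. ]), array([ 0.0004, -0.0006,  0.0024]))
(array([50. ,  0.1,  0. ]), array([ 0.0004, -0.0006,  0.0024]))
(array([60. ,  0.1,  0. ]), array([ 0.0004, -0.0006,  0.0024]))
```

View pics/s3.png

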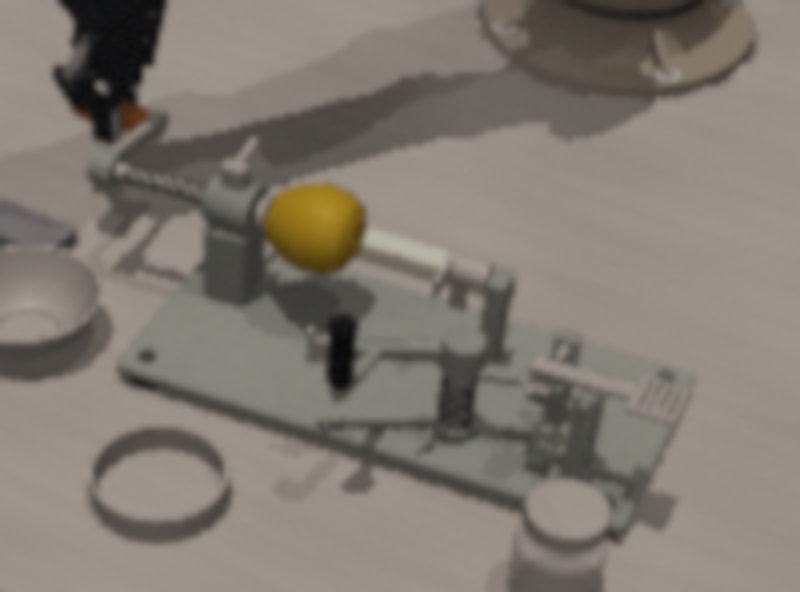

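The scene crop shows the arm held back (handle at 340,350), the tab level (660,390), and the apple's way to the corer clear. The crank handle is gripped at 21 mm. Now push.

>>> play_rows(deltas=[[15, [6, 0, 0], [0, 0, 0]], [15, [14, 0, 0], [0, 0, 0]], [15, [22, 0, 0], [0, 0, 0]], [15, [30, 0, 0], [0, 0, 0]], [15, [37, 0, 0], [0, 0, 0]], [15, [43, 0, 0], [0, 0, 0]], [15, [47, 0, 0], [0, 0, 0]], [15, [47, 0, 0], [0, 0, 0]]])

```text
clock: 15.2
tcp_pos: [0.4422, -0.1802, 0.0719]
orientation: [-2.125, -2.313, -0.002]
contact_force: [0.8, 1.4, 2.6]
grip_width: 0.0208
```

```bash
cat > ap.py <<'E'
from bench import r;from h import *
from scipy.optimize import least_squares
o=r.get_obs();e=np.array([-.0811,.9967,0]);print(round(o["clock"],2),o["tcp_pos"].round(4),"y",((o["tcp_pos"]-[.4459,-.2279,0])@e).round(4),"F",o["contact_force"].round(1),"Fy",(o["contact_force"]@e).round(2))
for n in("top","scene"):
    im,z=r.grab_frame(n);P=cloud(r.camera_model(n),z);h=cv2.cvtColor(im,cv2.COLOR_RGB2HSV)
    own=(P[...,:2]-[.527,.0569])@np.array([[.9967,-.0811],[.0811,.9967]])
    m=(h[...,1]>120)&(h[...,0]>12)&(h[...,0]<32)&(np.abs(own[...,0]+.027)<.045)&(np.abs(own[...,1]+.05)<.09)&(P[...,2]>.07)
    a=P[m];f=least_squares(lambda p:np.linalg.norm(a-p,axis=1)-.033,a.mean(0),loss='soft_l1',f_scale=.002).x
    print(n,m.sum(),f.round(4),"own",((f[:2]-[.527,.0569])@np.array([[.9967,-.0811],[.0811,.9967]])).round(4))
E
python3 ap.py
```

```text
15.2 [ 0.4422 -0.1802  0.0719] y 0.0479 F [0.8 1.4 2.6] Fy 1.36
top 769 [0.5029 0.016  0.1549] own [-0.0273 -0.0389]
scene 460 [0.5056 0.0225 0.1058] own [-0.0241 -0.0326]
```

>>> play_rows(deltas=[[15, [3, 0, 0], [0, 0, 0]], [15, [6, 0, 0], [0, 0, 0]], [15, [6, 0, 0], [0, 0, 0]]])

```text
clock: 15.68
tcp_pos: [0.4418, -0.174, 0.0719]
orientation: [-2.125, -2.313, -0.002]
contact_force: [0.7, -1.7, 1.4]
grip_width: 0.0212
```

```bash
python3 ap.py
```

```text
15.68 [ 0.4418 -0.174   0.0719] y 0.054 F [ 0.7 -1.7  1.4] Fy -1.77
top 767 [0.5033 0.0219 0.1546] own [-0.0265 -0.033 ]
scene 462 [0.5051 0.0289 0.1058] own [-0.0241 -0.0261]
```

>>> play_rows(deltas=[[15, [1, 0, 0], [0, 0, 0]], [15, [2, 0, 0], [0, 0, 0]], [15, [2, 0, 0], [0, 0, 0]]])

```text
clock: 16.15
tcp_pos: [0.4416, -0.1721, 0.0719]
orientation: [-2.125, -2.312, -0.002]
contact_force: [0.7, -2.1, 1.7]
grip_width: 0.0213
```

>>> play_rows(deltas=[[15, [0.7, 0, 0], [0, 0, 0]], [15, [1.5, 0, 0], [0, 0, 0]], [15, [1.5, 0, 0], [0, 0, 0]]])

```text
clock: 16.52
tcp_pos: [0.4414, -0.1704, 0.0719]
orientation: [-2.125, -2.312, -0.003]
contact_force: [0.5, -1.5, 1.3]
grip_width: 0.0215
```

```bash
python3 ap.py
```

```text
16.52 [ 0.4414 -0.1704  0.0719] y 0.0576 F [ 0.5 -1.5  1.3] Fy -1.57
top 770 [0.5028 0.0259 0.1548] own [-0.0267 -0.0289]
scene 463 [0.505  0.0325 0.1059] own [-0.0239 -0.0226]
```

>>> play_rows(deltas=[[15, [0.7, 0, 0], [0, 0, 0]], [15, [1.2, 0, 0], [0, 0, 0]], [15, [1.2, 0, 0], [0, 0, 0]]])

```text
clock: 17.0
tcp_pos: [0.4413, -0.1692, 0.0719]
orientation: [-2.125, -2.312, -0.003]
contact_force: [0.1, -2.3, 1.6]
grip_width: 0.021
```

>>> play_rows(deltas=[[15, [0.5, 0, 0], [0, 0, 0]], [15, [1.0, 0, 0], [0, 0, 0]], [15, [1.0, 0, 0], [0, 0, 0]]])

```text
clock: 17.38
tcp_pos: [0.4413, -0.1681, 0.0719]
orientation: [-2.125, -2.312, -0.003]
contact_force: [-1.4, -1.9, 1.0]
grip_width: 0.0209
```

>>> play_rows(deltas=[[15, [0.5, 0, 0], [0, 0, 0]], [15, [1.0, 0, 0], [0, 0, 0]], [15, [1.0, 0, 0], [0, 0, 0]]])

```text
clock: 17.75
tcp_pos: [0.4411, -0.167, 0.0719]
orientation: [-2.125, -2.312, -0.003]
contact_force: [0.2, -3.1, 1.6]
grip_width: 0.0211
```

>>> play_rows(deltas=[[15, [0.5, 0, 0], [0, 0, 0]], [15, [1.0, 0, 0], [0, 0, 0]], [15, [1.0, 0, 0], [0, 0, 0]]])

```text
clock: 18.12
tcp_pos: [0.4411, -0.1659, 0.0719]
orientation: [-2.125, -2.312, -0.003]
contact_force: [1.1, -2.0, 1.0]
grip_width: 0.0207
```

```bash
python3 ap.py
```

```text
18.12 [ 0.4411 -0.1659  0.0719] y 0.0622 F [ 1.1 -2.   1. ] Fy -2.13
top 761 [0.5026 0.03   0.1547] own [-0.0265 -0.0248]
scene 449 [0.5046 0.0367 0.1056] own [-0.024  -0.0183]
```

>>> play_rows(deltas=[[15, [0.5, 0, 0], [0, 0, 0]], [15, [1.0, 0, 0], [0, 0, 0]], [15, [1.0, 0, 0], [0, 0, 0]]])

```text
clock: 18.6
tcp_pos: [0.441, -0.1653, 0.0719]
orientation: [-2.125, -2.312, -0.002]
contact_force: [0.5, -4.2, 1.4]
grip_width: 0.0209
```

>>> play_rows(deltas=[[15, [0.5, 0, 0], [0, 0, 0]], [15, [1.0, 0, 0], [0, 0, 0]], [15, [1.0, 0, 0], [0, 0, 0]]])

```text
clock: 18.98
tcp_pos: [0.441, -0.1653, 0.072]
orientation: [2.126, 2.312, 0.002]
contact_force: [0.9, -7.6, -0.6]
grip_width: 0.0211
```

Contact: no further travel and the force rose to 7.6 N. Release and lift.

>>> play_rows(deltas=[[30, [0, 0, 0], [0, 0, 0]], [50, [0, 0, 0], [0, 0, 0]], [50, [0, 0, 0], [0, 0, 0]], [50, [0, 0, -50], [0, 0, 0]], [50, [0, 0, -110], [0, 0, 0]], [50, [0, 0, -160], [0, 0, 0]]])

```text
clock: 19.73
tcp_pos: [0.4407, -0.1652, 0.2339]
orientation: [2.126, 2.312, 0.002]
contact_force: [1.5, 0.8, 0.1]
grip_width: 0.0502
```

```bash
python3 ap.py; python3 - <<'E'
from bench import r;from h import *
o=r.get_obs();j=np.radians(4.65);print(o["joints"].round(2))
for p in([.567,.2374,.235],[.567,.2374,.13]):print(plan(o,p,j))
E
```

```text
19.73 [ 0.4407 -0.1652  0.2339] y 0.063 F [1.5 0.8 0.1] Fy 0.66
top 768 [0.5018 0.0303 0.1548] own [-0.0273 -0.0245]
scene 449 [0.5044 0.0378 0.1059] own [-0.0241 -0.0172]
[-0.25  0.13  0.52  2.05 -0.08  0.97  0.41]
(array([391.8, 156.5,   3.3]), array([0.0104, 0.0006, 0.0026]))
(array([391.8, 155.4, 108.3]), array([0.0104, 0.0006, 0.0026]))
```

>>> play_rows(deltas=[[0, [48, 19, 1], [0.003, 0, 0]], [0, [100, 40, 1], [0.006, 0, 0]], [0, [155, 62, 2], [0.01, 0, 0]], [0, [210, 84, 2], [0.01, 0, 0]], [0, [265, 106, 2], [0.01, 0, 0]], [0, [318, 127, 2], [0.01, 0, 0.002]], [0, [365, 146, 3], [0.01, 0, 0.002]], [0, [392, 156.5, 3], [0.01, 0, 0.002]]])

```text
clock: 20.82
tcp_pos: [0.5662, 0.2411, 0.2338]
orientation: [-2.124, -2.314, 0.003]
contact_force: [0.4, -1.3, 0.1]
grip_width: 0.0001
```

```bash
python3 - <<'E'
from bench import r;from h import *
o=r.get_obs();j=np.radians(4.65);print(o["clock"],o["tcp_pos"],o["contact_force"],o["grip_width"])
for p in([.567,.2374,.135],[.567,.2374,.125]):print(plan(o,p,j))
E
```

```text
20.825 [0.56617612 0.24114599 0.23382016] [ 0.42792447 -1.29956274  0.12410578] 0.0001200589257220749
(array([-3.8,  0.7, 98.8]), array([-0.0018,  0.0004,  0.0042]))
(array([ -3.8,   0.7, 108.8]), array([-0.0018,  0.0004,  0.0042]))
```

>>> play_rows(deltas=[[0, [-3.8, 0.7, 30], [0, 0, 0.004]], [0, [-3.8, 0.7, 70], [0, 0, 0.004]], [0, [-3.8, 0.7, 98], [0, 0, 0.004]], [0, [-3.8, 0.7, 106], [0, 0, 0.004]], [0, [-3.8, 0.7, 106], [0, 0, 0.004]]])

```text
clock: 21.45
tcp_pos: [0.5668, 0.2373, 0.1276]
orientation: [-2.128, -2.309, 0.004]
contact_force: [0.6, -0.2, 0.3]
grip_width: 0.0002
```

>>> play_rows(deltas=[[0, [0, 0, 4], [0, 0, 0]], [0, [0, 0, 8], [0, 0, 0]], [0, [0, 0, 11], [0, 0, 0]], [0, [0, 0, 14], [0, 0, 0]], [0, [0, 0, 14], [0, 0, 0]]])

```text
clock: 22.08
tcp_pos: [0.5671, 0.2386, 0.1142]
orientation: [-2.127, -2.31, 0.001]
contact_force: [-0.4, 2.1, 1.3]
grip_width: 0.0003
```

```bash
cat > arm.py <<'E'
from bench import r;from h import *
o=r.get_obs();print(round(o["clock"],2),o["tcp_pos"].round(4),o["contact_force"].round(1))
im,z=r.grab_frame("scene");P=cloud(r.camera_model("scene"),z)
m=(P[...,2]>.13)&(P[...,2]<.172)&(im.max(-1)<60)
for n,c in(("held",[.648,.066]),("in(.3)",[.5813,.0228])):
    k=m&(np.linalg.norm(P[...,:2]-c,axis=-1)<.025);print(n,k.sum(),np.median(P[k],axis=0).round(4) if k.any() else "")
E
python3 arm.py
```

```text
22.07 [0.5671 0.2386 0.1142] [-0.4  2.1  1.3]
held 96 [0.6543 0.068  0.1538]
in(.3) 0
```

>>> play_rows(deltas=[[0, [0, 0, 2], [0, 0, 0]], [0, [0, 0, 4], [0, 0, 0]], [0, [0, 0, 4], [0, 0, 0]]])

```text
clock: 22.5
tcp_pos: [0.5671, 0.2383, 0.1099]
orientation: [-2.127, -2.31, 0.001]
contact_force: [0.2, 2.3, 2.7]
grip_width: -0.0001
```

```bash
python3 arm.py
```

```text
22.5 [0.5671 0.2383 0.1099] [0.2 2.3 2.7]
held 0 
in(.3) 70 [0.5904 0.0269 0.155 ]
```

The arm has sprung in. Lift clear and do the final check.

>>> play_rows(deltas=[[0, [0, 0, -20], [0, 0, 0]], [0, [0, 0, -70], [0, 0, 0]], [0, [0, 0, -120], [0, 0, 0]], [0, [0, 0, -130], [0, 0, 0]], [0, [0, 0, -130], [0, 0, 0]]])

```text
clock: 23.18
tcp_pos: [0.5673, 0.2378, 0.2399]
orientation: [-2.128, -2.309, 0.001]
contact_force: [-0.5, 0.6, -0.9]
grip_width: 0.0001
```

```bash
python3 arm.py; python3 ap.py; python3 - <<'E'
from bench import r;import cv2
im,z=r.grab_frame("scene");cv2.imwrite("pics/s4.png",cv2.resize(im[110:290,170:400,::-1],None,fx=3.4,fy=3.2,interpolation=cv2.INTER_CUBIC))
E
```

```text
23.18 [0.5673 0.2378 0.2399] [-0.5  0.6 -0.9]
held 0 
in(.3) 75 [0.5912 0.0272 0.1543]
23.23 [0.5666 0.2376 0.2388] y 0.4542 F [ 0.1  0.9 -0.5] Fy 0.86
top 779 [0.5021 0.0306 0.1545] own [-0.0269 -0.0242]
scene 413 [0.5047 0.0373 0.1056] own [-0.0239 -0.0177]
```

View pics/s4.png

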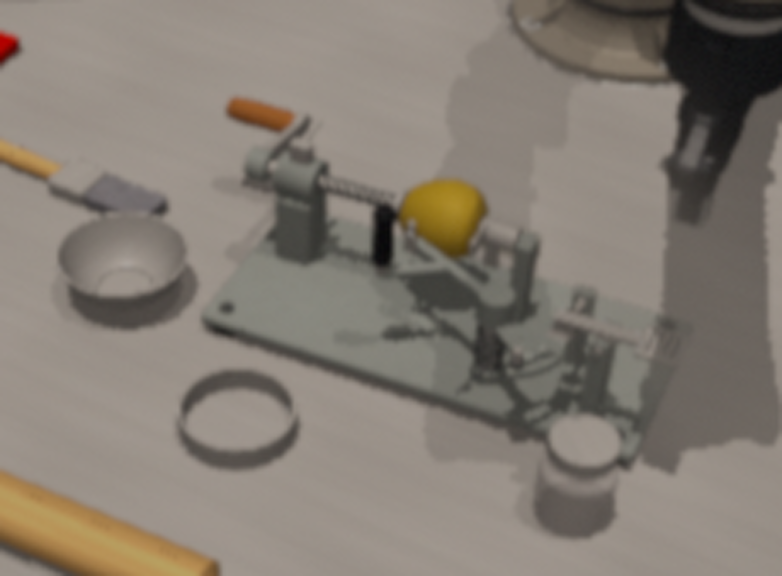

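The arm lies on the apple (blade at about 415,235) and the apple (445,215) sits against the corer (490,240). The bystanders I can see are where they were.

```bash
python3 -c "
from bench import r
print(r.hand_in())"
```

```text
the job is handed in; nothing more can be done
None
```

The peeler is ready to peel, and I handed the job in after about 23 s of robot time.

- **Peeling arm:** I drew it back to about 1.24 rad. The click showed as the thumb tab snapping back from 109 to 120 mm. The pull stayed under about 6 N, so I saw no sign of it being forced against the rubber stop. When I eased off, the force reversed, and the arm stayed back after I let go.
- **Apple:** I pushed the shaft in about 63 mm, until it stopped moving with 7.6 N along the crank handle (friction included). That is well under the 25 N limit.
- **Catch:** I pressed the tab about 10 mm, with a measured force of about 3 N. The arm then sprang in onto the apple.

**Last checks:** the final picture shows the blade on the apple and the apple against the coring tube. The robot is clear, at 240 mm up. The bowl, tart ring, brush and jar look unmoved. The scraper was not visible in that picture, but the robot never went near it.

**Disagreements:** the two cameras put the apple about 6 mm apart along the spindle, because the top-view fit gave an implausible height. I relied on the scene camera and the contact force instead. The apple also went in about 3 mm further than I first estimated from the images.

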